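# Make up and pin a spacer pack on the jig

### The arm

A 6-joint arm with a two-finger parallel gripper is mounted at the origin on a cart in front of the work surface, level with it; the furniture and walls round the work are solid. World frame = base frame: x ahead of the robot, y to its left, z up, the work surface at z = 0. Lengths are in mm, angles in rad, forces in N, time in s.
With the tool pointing down it reaches from about 350 to 775 mm from the base axis. Payload 7.3 kg.
Tool frame: the origin (TCP) lies midway between the tips of the shut fingers; the grasp point (between the pads) lies 19 mm behind it; z points along the fingers, x is the direction in which the jaws open and shut, and the axes are right-handed (so a half turn about z gives the same grasp; the last joint's range is limited). The gripper opens to 92 mm and grips with 3 to 60 N. Pads are 19 mm wide; open, the fingers measure 130 mm over their backs; the gripper's body (75 mm by 190 mm) begins 47 mm behind the grasp point.
Start: joints at [-1.353, 0.342, 1.524, -0, 1.275, -0.146], TCP at [186.833, -490.651, 226.741] pointing down, gripper open.
Joint ranges: [-2.53, 2.53], [-0.77, 2.02], [0.04, 2.7], [-1, 4.14], [0.28, 2.66], [-3.11, 3.11]. Speed limits (rad/s): [2.57, 2.57, 3.14, 3.14, 3.14, 3.14].

### API

Orientations are given as [roll, pitch, yaw] about the fixed x, y, z axes, in that order (R = Rz(yaw) Ry(pitch) Rx(roll)).
In Python, from plant import bot gives the robot as it stands.
- The arm moves only by the shell command python3 -m pendant 'ROWS' [OPENING]. ROWS is JSON, a list of rows, each an object with "linear": the shift along the world's x, y, z in mm, a list of three; "twist": the turn about the world's z in degrees. In form: [{"linear": [x, y, z], "twist": twist}, ...]. A call has 1 to 20 rows; each row is the pose to reach, as a shift and turn from the pose commanded when the call began; what a row does not reach only later rows make up. A row lasts 1/8 s, in which the tool goes at most 62.5 mm and 10.7 degrees, less where a joint would pass 70% of its speed; a pose out of reach is approached as far as the arm can. A call with a gripper value outside its range is refused whole. OPENING is the closure in counts, from 0 (fully open) to 255 (shut), set as the call begins (- or left out, the last holds). The fingers move at their own pace and stop on an object; the grip force is fixed at half the most. Time passes only in rows, so rows that repeat a pose let the fingers close. It gives the time, the measured TCP pose, the force and the opening at its end, in the units of the state.
- bot.get_obs(): the state, without advancing time (a new reading comes with each control period).
- bot.capture(name): name is "scene" or "side" or "wrist"; returns a dict with "frame" (420x560x3 uint8, blue, green, red), "z_map" (420x560 float32, mm along the optical axis (not along the pixel's ray), 0 where there is no reading), "fx", "fy", "cx", "cy" (pixels), "rvec" (rotation vector, rad) and "tvec" (3), from world to camera coordinates, as OpenCV has them. Camera axes: x right, y down, z forward; pixel columns grow to the right and rows downward; lengths in mm; the calibration is good to about 2 mm. A picture is of the moment at which its call begins.
- bot.close_job(): hands the job in, once; it reports no verdict.
The state is a dict: "time": time; "joint_positions": joint angles; "dq": joint speeds; "tau": joint torques, N m; "tool_pos": TCP position; "tcp_rot": TCP orientation; "contact_force": force on the tool from outside, world axes, zero at the start; "moment": the same for the moment, N m; "grip_width": finger opening in mm.
Only numpy, scipy, OpenCV 4.12 (cv2) and the standard library are available. Lean on these libraries where they do the work, as an engineer would, in place of code of your own. Each camera call takes 0.05 s, during which the arm holds its last target. There are 200 camera calls.

### The job

Finish the spacer pack on the steel jig: take the loose aluminium plate with the wide hole (not the one with the narrow hole), lay it squarely on the plate already on the jig so that their holes line up, and let go of it. Then take the knobbed pin from its stand and put it down through both plates into the jig until its flange lies flat on the top plate, and leave it there.

Things in the scene. Friction and masses are not known exactly. Their poses are not given: they have to be found in the camera images.
- jig: Fixed dark steel block, 90 x 60 mm and 32 mm high, with low screwed feet (8 mm high, 142 mm overall) at its two ends. Origin: centre of its underside on the bench; z up, x along its 90 mm length. A vertical bore 34 mm wide goes right through its centre.
- lower_plate: Loose aluminium spacer plate, 70 x 50 mm, 16 mm thick, 34 mm wide hole through its centre; already flat on top of the jig, underside 32 mm above the bench, hole within 5 mm of the jig's bore. Origin: centre of the hole at the underside; x along the 70 mm length, y along the 50 mm width, z up.
- wide_plate: Loose aluminium plate, twin of the lower plate: 70 x 50 mm, 16 mm thick, 0.12 kg, 34 mm hole; flat on the bench. Take it across its 50 mm width. Origin: centre of the hole at the underside; x along the 70 mm length, y along the 50 mm, z up. A like plate with only a 10 mm hole, too small for the pin, lies elsewhere; which lies where varies.
- pin: Loose pin, 0.12 kg, upright in a grey stand (foot 70 x 70, 66 mm high, 21 mm hole). Steel shank 14 mm thick, 55 mm long, last 10 mm a cone; flange 46 mm wide, 6 mm thick, rests on the stand's top; black round knob 23 mm wide, 6 to 48 mm above the origin. Origin: on the axis at the flange's underside; z up along the pin, turn about z is free. Lift 60 mm or more to clear the stand.
Not all that is in view belongs to the job. Leave any brown look-alike of the pin alone.

How it is judged (in metres and radians):
On the way:
1. the wide-holed plate lies released on the lower plate, holes in line within 12 mm and long sides within 15 degrees, the pin not yet in (horizontal distance between wide_plate and lower_plate below 0.012 m and z of wide_plate in the frame of lower_plate between 0.012 and 0.02 m and angle between the x axis of wide_plate and the x axis of lower_plate, either way round below 0.26 rad and angle between wide_plate's own z axis and vertical below 0.1 rad and contact force between the fingers and wide_plate below 0.1 N and horizontal distance between pin and wide_plate above 0.05 m), for 0.2 s.
At the end, for the whole second after the job is handed in: Both wide-holed plates lie flat on the jig, holes within 15 mm of each other and the lower within 15 mm of the bore, long sides within 20 degrees; the pin is upright (7 degrees) through both, within 15 mm of the bore, flange on the top plate (within 5 mm); released, at rest (horizontal distance between each of lower_plate, pin and jig below 0.015 m and z of lower_plate in the frame of jig between 0.028 and 0.036 m and horizontal distance between wide_plate and lower_plate below 0.015 m and z of wide_plate in the frame of lower_plate between 0.012 and 0.02 m and angle between the x axis of wide_plate and the x axis of lower_plate, either way round below 0.35 rad and z of pin in the frame of wide_plate between 0.012 and 0.021 m and angle between pin's own z axis and vertical below 0.12 rad and angle between wide_plate's own z axis and vertical below 0.1 rad and linear speed of each of pin, wide_plate below 0.02 m/s); the robot touches nothing.
It also fails if it takes over 58 s, if anything falls off the work surface, if the arm or the gripper's body presses on something with over 40 N, if the wrist force passes 120 N, or if a joint passes its speed limit or range.

## Working session

There is one attempt and no reset: what is moved stays moved. The work goes in short steps, Python scripts to look and compute and a shell command to move; the robot and the scene stay as the last step left them, time stands still between calls to the robot, and variables do not carry over. Pictures are saved under pics/ and viewed, about 8 in all and at most 12, crops included, and the job is handed in when it is done.

```bash
mkdir -p pics; cat > h.py <<'E'
from plant import bot
import numpy as np, cv2, pickle
def cap(n,tag):
    c=bot.capture(n); cv2.imwrite(f'pics/{tag}.png',c['frame']); pickle.dump(c,open(f'pics/{tag}.pkl','wb')); return c
def load(tag): return pickle.load(open(f'pics/{tag}.pkl','rb'))
def ray(c,u,v):
    R=cv2.Rodrigues(np.array(c['rvec'],float))[0]; t=np.array(c['tvec'],float).ravel()
    d=R.T@np.array([(u-c['cx'])/c['fx'],(v-c['cy'])/c['fy'],1]); return -R.T@t,d
def onz(c,u,v,z):
    o,d=ray(c,u,v); return o+d*(z-o[2])/d[2]
def cloud(c):
    z=c['z_map']; v,u=np.mgrid[:z.shape[0],:z.shape[1]]
    R=cv2.Rodrigues(np.array(c['rvec'],float))[0]; t=np.array(c['tvec'],float).ravel()
    P=np.stack([(u-c['cx'])/c['fx']*z,(v-c['cy'])/c['fy']*z,z],-1)-t
    W=P@R; W[z==0]=np.nan; return W
E
python3 - <<'E'
from h import *
a=cap('scene','s0');b=cap('side','d0');w=cap('wrist','w0')
for c in(a,b,w): print(ray(c,280,210))
print(bot.get_obs())
cv2.imwrite('pics/both.png',np.hstack([cv2.resize(x['frame'],(400,300)) for x in(b,w)]))
E
```

```text
(array([   34.60116104, -1021.49314968,   553.18781526]), array([ 0.36906586,  0.83470096, -0.40931958]))
(array([ -90.58089068, 1135.87319156,  600.13679994]), array([ 0.39856092, -0.84902451, -0.34690279]))
(array([ 262.56582967, -463.39656842,  385.18344576]), array([-0.2696048 , -0.10229219, -0.95757664]))
{'time': 0.15, 'joint_positions': array([-1.35297751e+00,  3.42598693e-01,  1.52476976e+00, -1.70593442e-05,
        1.27540785e+00, -1.46005877e-01]), 'dq': array([ 0.00024299, -0.00175875, -0.00331054, -0.0004362 ,  0.00253475,
       -0.00133709]), 'tau': array([ 1.80629479e-03, -4.31468976e+01, -2.44352049e+01,  7.17554544e-02,
        5.36748930e-02, -7.72664339e-05]), 'tool_pos': array([ 186.77027494, -490.33804242,  226.19563376]), 'tcp_rot': array([-3.14143659e+00,  1.17343350e-03, -1.20696656e+00]), 'contact_force': array([ 1.03204277,  0.33354084, -0.2735552 ]), 'moment': array([-0.00964362,  0.04849196,  0.02861748]), 'grip_width': 91.71935467154115}
```

View pics/s0.png

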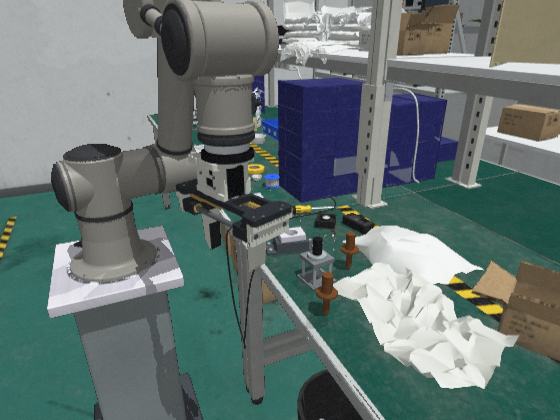

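View pics/both.png

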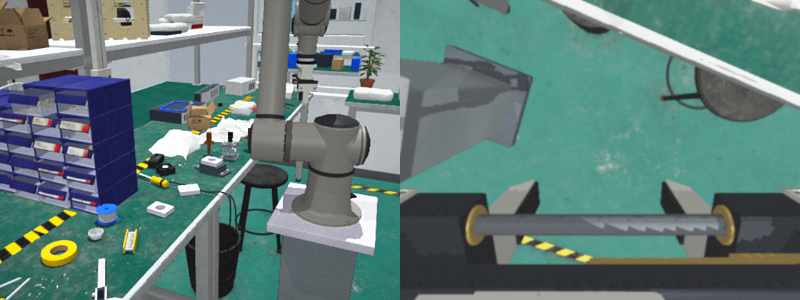

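The scene view shows the pin in its grey stand at about (316,255), with brown look-alikes at (326,287) and (349,245). The jig is at about (290,242), half hidden by the gripper. The side view shows the jig at about (295,224) and two pale plates at about (265,266) and (224,291), all full-size pixels. I'll enlarge the side view.

```bash
python3 - <<'E'
from h import *
b=load('d0'); cr=b['frame'][170:320,190:360]
cv2.imwrite('pics/c1.png',cv2.resize(cr,(680,600),interpolation=cv2.INTER_CUBIC))
W=cloud(b)
for p in[(265,266),(224,291),(298,228),(290,222),(325,205)]: print(p,W[p[1],p[0]],onz(b,*p,16))
E
```

```text
(265, 266) [445.24706128  84.87839284  16.00927617] [445.25557043  84.86170263  16.        ]
(224, 291) [486.08779385 216.00409411   2.86739355] [473.40815078 236.22993979  16.        ]
(298, 228) [ 439.29208681 -109.32946011   46.30383042] [ 468.28490908 -177.46265562   16.        ]
(290, 222) [ 477.80824259 -141.38776167   46.41120586] [ 509.02478581 -211.53630854   16.        ]
(325, 205) [ 422.97337213 -278.45629885   60.79508278] [ 465.62667518 -395.92358273   16.        ]
```

View pics/c1.png

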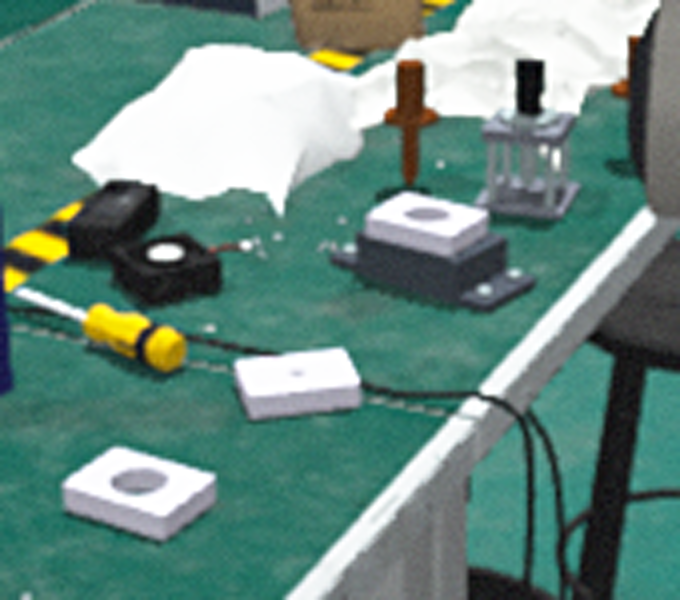

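Candidates in this crop: the plate at (140,490), full (225,292), has a hole about as wide as the jig plate's. The plate at (297,380), full (264,265), has a tiny hole. The wide_plate is therefore the one at (225,292), and this crop confirms it. The pin is the black-knobbed one in the stand, crop (530,90). The brown ones at crop (410,115) and (630,70) are decoys.

```bash
cat >> h.py <<'E'
def top(W,cx,cy,z0,z1,r=60):
    """rectangle of points in a height band near (cx,cy)"""
    m=(abs(W[...,0]-cx)<r)&(abs(W[...,1]-cy)<r)&(W[...,2]>z0)&(W[...,2]<z1)
    P=W[m].astype(np.float32); (c,s,a)=cv2.minAreaRect(P[:,:2])
    if s[0]<s[1]: s=s[::-1]; a+=90
    return np.round(c,1),np.round(s,1),round((a+90)%180-90,1),len(P),np.round(np.median(P[:,2]),1)
E
python3 - <<'E'
from h import *
b=load('d0');W=cloud(b);s=load('s0');V=cloud(s)
q=onz(b,225,292,16);print(q)
print('wide',top(W,q[0],q[1],13,20)); print('narrow',top(W,445,85,13,20))
print('low',top(W,465,-125,45,52)); print('jig',top(W,465,-125,24,34,75))
for n,X in(('side',W),('scene',V)):
  m=(abs(X[...,0]-450)<90)&(abs(X[...,1]+260)<90)&(X[...,2]>55)&(X[...,2]<125)
  img=(b if n=='side' else s)['frame'].max(-1)<50
  k=m&img&(X[...,2]>80); P=X[k]; print(n,len(P),np.median(P,0),P.min(0),P.max(0))
  try: print(top(X,np.median(P[:,0]),np.median(P[:,1]),63,69,50))
  except Exception as e: print(e)
E
```

```text
[468.98985871 239.2817036   16.        ]Traceback (most recent call last):
  File "<stdin>", line 4, in <module>
  File "h.py", line 19, in top
    P=W[m].astype(np.float32); (c,s,a)=cv2.minAreaRect(P[:,:2])
                                       ~~~~~~~~~~~~~~~^^^^^^^^^
cv2.error: OpenCV(4.12.0) /io/opencv/modules/imgproc/src/convhull.cpp:143: error: (-215:Assertion failed) total >= 0 && (depth == CV_32F || depth == CV_32S) in function 'convexHull'
```

```bash
sed -i 's/P\[:,:2\])/np.ascontiguousarray(P[:,:2]))/' h.py
python3 - <<'E'
from h import *
b=load('d0');W=cloud(b);s=load('s0');V=cloud(s)
q=onz(b,225,292,16)
print('wide',top(W,q[0],q[1],13,20)); print('narrow',top(W,445,85,13,20))
print('low',top(W,465,-125,45,52)); print('jig',top(W,465,-125,24,34,75))
for n,X in(('side',W),('scene',V)):
  m=(abs(X[...,0]-450)<90)&(abs(X[...,1]+260)<90)&(X[...,2]>55)&(X[...,2]<125)
  img=(b if n=='side' else s)['frame'].max(-1)<50
  k=m&img&(X[...,2]>80); P=X[k]
  if len(P): print(n,len(P),np.median(P,0),P.min(0),P.max(0))
  try: print(top(X,np.median(P[:,0]),np.median(P[:,1]),63,69,50))
  except Exception as e: print('err')
E
```

```text
wide (array([475.2, 231.2]), array([74.2, 54. ]), -4.9, 289, np.float32(15.2))
narrow (array([454.8,  70.1]), array([71.3, 56.8]), 35.3, 259, np.float32(15.2))
low (array([ 455.4, -136.5]), array([75.1, 55.8]), -6.0, 146, np.float32(46.9))
jig (array([ 452.4, -137.2]), array([93.9, 66.3]), -13.5, 154, np.float32(30.0))
side 60 [ 440.87119329 -298.15930867   98.87757966] [ 431.8668617  -306.13667358   81.12115413] [ 453.56323724 -289.82494971  115.01142752]
(array([ 441.2, -301.1]), array([62.5, 60.8]), 12.3, 85, np.float32(65.5))
scene 141 [ 440.56543666 -316.67191791  100.83996634] [ 433.70888461 -323.87617424   80.75541016] [ 454.70300147 -299.04961651  115.24224312]
(array([ 445.2, -309.8]), array([62.1, 60.9]), 5.3, 191, np.float32(65.5))
```

```bash
python3 -m pendant '[{"linear":[70,88,0],"twist":-7},{"linear":[140,176,0],"twist":-14},{"linear":[210,264,0],"twist":-20},{"linear":[270,340,0],"twist":-27},{"linear":[270,340,0],"twist":-27},{"linear":[270,340,0],"twist":-27},{"linear":[270,340,0],"twist":-27},{"linear":[270,340,0],"twist":-27},{"linear":[270,340,0],"twist":-27},{"linear":[270,340,0],"twist":-27},{"linear":[270,340,0],"twist":-27}]' 0
python3 - <<'E'
from h import *
w=cap('wrist','w1'); s=cap('scene','s1'); W=cloud(w)
print('low',top(W,455,-136,45,52)); print('jig',top(W,455,-136,24,34,75))
print(W[10,10],W[400,280],W[10,550])
cv2.imwrite('pics/b1.png',np.hstack([w['frame'][:,80:480],cv2.resize(s['frame'][180:320,250:383],(400,420))]))
E
```

```text
time: 1.52
tool_pos: [456.3, -151.7, 226.8]
tcp_rot: [3.142, -0.0, -1.68]
contact_force: [0.2, -0.3, -0.6]
grip_width: 91.5
low (array([ 456.7, -139.3]), array([70.5, 50.1]), -9.3, 2288, np.float32(49.0))
jig (array([ 454.4, -141.8]), array([90.5, 60.1]), -14.2, 1168, np.float32(32.9))
[667.71097843 104.68212778   1.16996098] [ 481.74200572 -156.33715069  334.52096692] [ 602.91761272 -437.98094189   20.01959594]
```

View pics/b1.png

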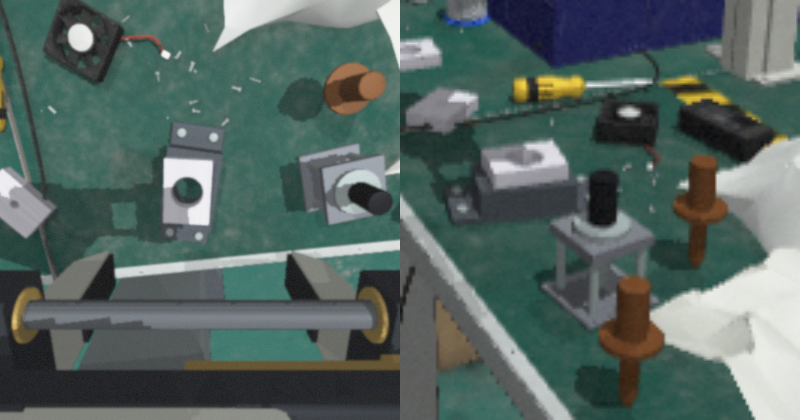

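The wrist view shows the jig with the lower plate at (187,190), the stand and pin at (355,190), and a brown decoy at (350,88). The scene crop shows the same layout. Next I go to the wide plate.

```bash
python3 -m pendant '[{"linear":[3,60,0],"twist":0},{"linear":[6,120,0],"twist":0},{"linear":[9,180,0],"twist":0},{"linear":[12,240,0],"twist":0},{"linear":[15,300,0],"twist":0},{"linear":[18,360,0],"twist":0},{"linear":[18,382,0],"twist":1},{"linear":[18,382,0],"twist":1},{"linear":[18,382,0],"twist":1},{"linear":[18,382,0],"twist":1}]'
python3 - <<'E'
from h import *
w=cap('wrist','w2'); W=cloud(w); o=bot.get_obs()
print('wide',top(W,475,231,13,20)); print(o['tool_pos'],np.degrees(o['tcp_rot'][2]))
E
```

```text
time: 2.88
tool_pos: [475.1, 230.1, 226.9]
tcp_rot: [-3.142, -0.0, -1.663]
contact_force: [0.1, -0.7, 1.2]
grip_width: 91.8
wide (array([476.5, 228.5]), array([70.8, 49.9]), -6.4, 1961, np.float32(17.1))
[475.06698296 230.19940315 226.87703863] -95.26625614333705
```

```bash
python3 -m pendant '[{"linear":[1.5,-1.7,-50],"twist":-1.1},{"linear":[1.5,-1.7,-100],"twist":-1.1},{"linear":[1.5,-1.7,-150],"twist":-1.1},{"linear":[1.5,-1.7,-190],"twist":-1.1},{"linear":[1.5,-1.7,-210],"twist":-1.1},{"linear":[1.5,-1.7,-222],"twist":-1.1},{"linear":[1.5,-1.7,-222],"twist":-1.1},{"linear":[1.5,-1.7,-222],"twist":-1.1}]' && python3 -m pendant '[{"linear":[0,0,0],"twist":0},{"linear":[0,0,0],"twist":0},{"linear":[0,0,0],"twist":0},{"linear":[0,0,0],"twist":0},{"linear":[0,0,0],"twist":0},{"linear":[0,0,0],"twist":0},{"linear":[0,0,0],"twist":0},{"linear":[0,0,0],"twist":0}]' 255
```

```text
time: 3.92
tool_pos: [477.1, 229.7, 5.7]
tcp_rot: [-3.14, 0.001, -1.68]
contact_force: [-0.0, -0.3, 0.6]
grip_width: 92.0
time: 4.92
tool_pos: [476.3, 229.7, 4.8]
tcp_rot: [-3.142, -0.0, -1.68]
contact_force: [-0.8, 0.5, 0.5]
grip_width: 49.4
```

```bash
python3 -m pendant '[{"linear":[0,0,15],"twist":0},{"linear":[0,0,50],"twist":0},{"linear":[0,0,100],"twist":0},{"linear":[-2,-40,120],"twist":-0.5},{"linear":[-5,-100,120],"twist":-1},{"linear":[-8,-160,120],"twist":-1.5},{"linear":[-11,-220,120],"twist":-2},{"linear":[-14,-280,120],"twist":-2.5},{"linear":[-17,-330,120],"twist":-3},{"linear":[-19,-360,120],"twist":-3},{"linear":[-19.8,-367.8,120],"twist":-3},{"linear":[-19.8,-367.8,120],"twist":-3},{"linear":[-19.8,-367.8,120],"twist":-3},{"linear":[-19.8,-367.8,120],"twist":-3}]'
python3 - <<'E'
from h import *
w=cap('wrist','w3');W=cloud(w); o=bot.get_obs()
print(o['tool_pos'],np.degrees(o['tcp_rot'][2]))
print('held',top(W,457,-139,128,145)); 
try: print('low',top(W,457,-139,44,52))
except Exception as e: print(e)
E
```

```text
time: 6.68
tool_pos: [456.6, -137.1, 124.8]
tcp_rot: [3.142, 0.0, -1.731]
contact_force: [0.5, 0.6, 0.4]
grip_width: 49.9
[ 456.63386347 -137.24612856  124.79363319] -99.1717237819312
held (array([ 456.9, -138.8]), array([82.9, 70.9]), 80.9, 8452, np.float32(137.0))
low (array([ 456.6, -139.3]), array([70.9, 50.1]), -9.3, 2544, np.float32(49.0))
```

```bash
python3 - <<'E'
from h import *
W=cloud(load('w3')); a=np.radians(-9.2); u=np.array([np.cos(a),np.sin(a)]);v=np.array([-u[1],u[0]])
m=(abs(W[...,0]-457)<60)&(abs(W[...,1]+139)<60)&(W[...,2]>133)&(W[...,2]<140)
D=W[m][:,:2]-[456.6,-139.3]; s=D@u; k=abs(s)>20
print('along',s.min(),s.max()); t=(D@v)
for kk in(s>20,s<-20): print('across',np.percentile(t[kk],[0,1,99,100]))
E
```

```text
along -35.26977580184539 35.68117928113505
across [-24.45760352 -23.87613208  25.16877018  25.64789635]
across [-24.487593   -24.10941376  24.91089192  25.51193356]
```

```bash
python3 -m pendant '[{"linear":[0,-0.4,-40],"twist":0},{"linear":[0,-0.4,-60],"twist":0},{"linear":[0,-0.4,-68],"twist":0},{"linear":[0,-0.4,-70],"twist":0},{"linear":[0,-0.4,-71.5],"twist":0},{"linear":[0,-0.4,-71.5],"twist":0},{"linear":[0,-0.4,-71.5],"twist":0},{"linear":[0,-0.4,-71.5],"twist":0}]' && python3 -m pendant '[{"linear":[0,0,0],"twist":0},{"linear":[0,0,0],"twist":0},{"linear":[0,0,0],"twist":0},{"linear":[0,0,0],"twist":0},{"linear":[0,0,0],"twist":0},{"linear":[0,0,0],"twist":0},{"linear":[0,0,30],"twist":0},{"linear":[0,0,80],"twist":0},{"linear":[0,0,130],"twist":0},{"linear":[0,0,175],"twist":0},{"linear":[0,0,175],"twist":0},{"linear":[0,0,175],"twist":0},{"linear":[0,0,175],"twist":0}]' 0
python3 - <<'E'
from h import *
w=cap('wrist','w4');W=cloud(w); o=bot.get_obs()
print(o['tool_pos'],np.degrees(o['tcp_rot'][2]))
print('wide',top(W,457,-139,60,68)); print('jig',top(W,457,-139,27,35,75))
m=(W[...,2]>100)&(W[...,2]<118)&(abs(W[...,0]-440)<50)&(abs(W[...,1]+305)<50);P=W[m]
if len(P):print('knob',len(P),np.nanmin(P,0),np.nanmax(P,0))
cv2.imwrite('pics/w4c.png',w['frame'])
E
```

```text
time: 7.72
tool_pos: [456.6, -138.6, 53.5]
tcp_rot: [-3.141, -0.0, -1.732]
contact_force: [-0.1, -0.7, -1.3]
grip_width: 49.3
time: 9.35
tool_pos: [455.8, -138.2, 226.8]
tcp_rot: [3.139, 0.001, -1.732]
contact_force: [0.1, -0.5, 0.2]
grip_width: 91.6
[ 455.91800846 -138.28942182  226.90873892] -99.25712979599476
wide (array([ 456.9, -140.2]), array([70.3, 50.1]), -9.0, 2550, np.float32(65.0))
jig (array([ 454.5, -141.8]), array([90.4, 59.9]), -14.3, 917, np.float32(33.0))
knob 756 [ 433.13498923 -319.72766662  100.11134153] [ 456.16945103 -297.03341293  116.99784625]
```

View pics/w4c.png

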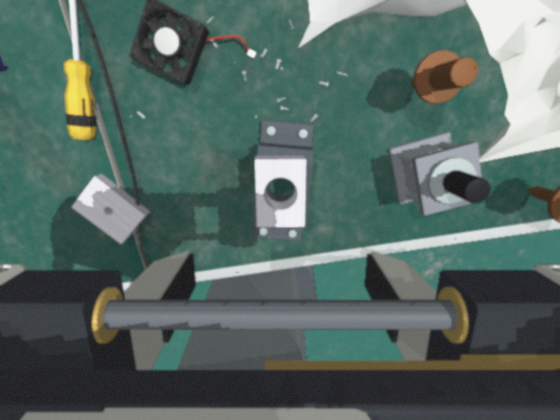

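The plate lies released and in line on the lower plate, at pixel (280,190). The pin knob is at (467,185), with brown decoys at (445,75) and (555,205). I'll check where the decoys are relative to the fingers.

```bash
python3 - <<'E'
from h import *
for t in('w4','s1'):
  c=load(t);W=cloud(c);f=c['frame'];h=cv2.cvtColor(f,cv2.COLOR_BGR2HSV)
  m=(h[...,0]<14)&(h[...,1]>150)&(W[...,2]>10)&(W[...,2]<200)
  n,l,st,ce=cv2.connectedComponentsWithStats(m.astype('uint8'))
  for i in range(1,n):
    if st[i,4]>40:
      P=W[l==i];print(t,ce[i].round(),np.nanpercentile(P,2,0).round(),np.nanpercentile(P,98,0).round())
W=cloud(load('s1'))
c=load('s1');m=(c['frame'].max(-1)<55)&(abs(W[...,0]-444)<25)&(abs(W[...,1]+308)<25)&(W[...,2]>80)&(W[...,2]<118)
P=W[m];print('knob scene',P.min(0),P.max(0))
E
```

```text
s1 [350. 245.] [ 524. -324.   42.] [ 560. -292.  103.]
s1 [327. 290.] [ 379. -458.   16.] [ 416. -426.  103.]
knob scene [ 432.0111774  -322.45894428   80.41883429] [ 455.45927101 -300.61430901  115.42352989]
```

```bash
python3 -m pendant '[{"linear":[-4,-55,0],"twist":0},{"linear":[-8,-110,0],"twist":0},{"linear":[-11,-155,0],"twist":0},{"linear":[-12,-168.6,0],"twist":0},{"linear":[-12,-168.6,0],"twist":0},{"linear":[-12,-168.6,0],"twist":0},{"linear":[-12,-168.6,0],"twist":0}]'
python3 - <<'E'
from h import *
w=cap('wrist','w5');W=cloud(w); o=bot.get_obs(); print(o['tool_pos'])
m=(W[...,2]>112)&(W[...,2]<119)&(abs(W[...,0]-444)<30)&(abs(W[...,1]+308)<30);P=np.ascontiguousarray(W[m][:,:2],dtype=np.float32)
print(len(P),cv2.minEnclosingCircle(P))
print('stand',top(W,444,-308,64,69,50))
E
```

```text
time: 10.28
tool_pos: [444.8, -305.9, 228.4]
tcp_rot: [-3.142, 0.0, -1.731]
contact_force: [0.5, 0.8, 0.7]
grip_width: 91.6
[ 444.85980417 -306.02982638  228.46945228]
500 ((444.9099426269531, -309.1108703613281), 11.390364646911621)
stand (array([ 444.4, -309.1]), array([60.7, 60.2]), 6.6, 1781, np.float32(67.1))
```

```bash
python3 -m pendant '[{"linear":[0,-1.5,-50],"twist":0},{"linear":[0,-1.5,-95],"twist":0},{"linear":[0,-1.5,-125],"twist":0},{"linear":[0,-1.5,-142],"twist":0},{"linear":[0,-1.5,-150],"twist":0},{"linear":[0,-1.5,-150],"twist":0},{"linear":[0,-1.5,-150],"twist":0}]' && python3 -m pendant '[{"linear":[0,0,0],"twist":0},{"linear":[0,0,0],"twist":0},{"linear":[0,0,0],"twist":0},{"linear":[0,0,0],"twist":0},{"linear":[0,0,0],"twist":0},{"linear":[0,0,0],"twist":0},{"linear":[0,0,0],"twist":0},{"linear":[0,0,0],"twist":0},{"linear":[0,0,0],"twist":0},{"linear":[0,0,0],"twist":0}]' 255
```

```text
time: 11.2
tool_pos: [445.0, -308.9, 79.2]
tcp_rot: [-3.14, -0.001, -1.732]
contact_force: [0.8, -0.0, -0.3]
grip_width: 91.7
time: 12.45
tool_pos: [444.5, -308.6, 78.2]
tcp_rot: [3.141, 0.0, -1.732]
contact_force: [1.1, 0.3, 0.1]
grip_width: 22.4
```

```bash
python3 -m pendant '[{"linear":[0,0,10],"twist":0},{"linear":[0,0,35],"twist":0},{"linear":[0,0,70],"twist":0},{"linear":[0,0,85],"twist":0},{"linear":[0,0,85],"twist":0},{"linear":[2,35,85],"twist":0},{"linear":[5,80,85],"twist":0},{"linear":[8,125,85],"twist":0},{"linear":[10,155,85],"twist":0},{"linear":[10.8,168,85],"twist":0},{"linear":[10.8,168,85],"twist":0},{"linear":[10.8,168,85],"twist":0},{"linear":[10.8,168,85],"twist":0}]'
python3 - <<'E'
from h import *
w=cap('wrist','w6');s=cap('scene','s6');d=cap('side','d6'); o=bot.get_obs(); print(o['tool_pos'])
i=[]
for c in(s,d):
  R=cv2.Rodrigues(np.array(c['rvec'],float))[0];K=np.array([[c['fx'],0,c['cx']],[0,c['fy'],c['cy']],[0,0,1.]])
  p=cv2.projectPoints(np.array([[455.7,-141,90.]]),c['rvec'],c['tvec'],K,None)[0].ravel();print(p)
  x,y=p.astype(int); i.append(cv2.resize(c['frame'][y-50:y+50,x-45:x+45],(360,400),interpolation=cv2.INTER_CUBIC))
cv2.imwrite('pics/c6.png',np.hstack(i))
E
```

```text
time: 14.08
tool_pos: [455.3, -141.6, 163.1]
tcp_rot: [3.141, -0.0, -1.734]
contact_force: [-0.5, -0.5, -0.1]
grip_width: 22.2
[ 455.27619627 -141.22643547  163.18294831]
[290.68141676 218.51563728]
[297.12618197 208.77763409]
```

View pics/c6.png

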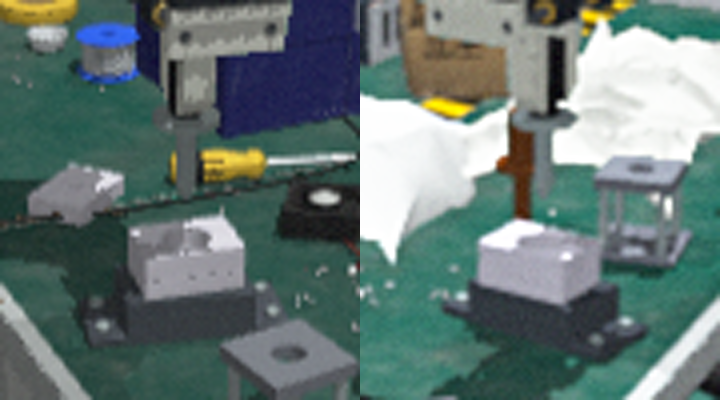

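The pin hangs upright above the pack in both views. In the scene crop the shank is at x=188 and the hole at about 190; in the side crop the shank is at x=545 and the hole at about 553. I'll check the offset numerically by triangulating both.

```bash
python3 - <<'E'
from h import *
R6=[]
for t in('s6','d6'):
  c=load(t);W=cloud(c)
  near=(abs(W[...,0]-455)<20)&(abs(W[...,1]+141)<20)
  m=near&(W[...,2]>98)&(W[...,2]<130); v,u=np.nonzero(m)
  R6.append(((u.min()+u.max())/2,v.mean())); print(t,len(u),u.min(),u.max(),'cloud',np.median(W[m],0))
  print(' plate',top(W,456,-140,58,70,60))
# pin axis: point at z=112 from each view's u mid + v; nearest point of two rays
def tri(a,b):
  (o1,d1),(o2,d2)=a,b; A=np.stack([d1,-d2],1); s=np.linalg.lstsq(A,o2-o1,rcond=None)[0]; p,q=o1+s[0]*d1,o2+s[1]*d2; return (p+q)/2,np.linalg.norm(p-q)
print(tri(*[ray(load(t),*R6[i]) for i,t in enumerate(('s6','d6'))]))
W=cloud(load('w6'));print('w6 wide',top(W,456.9,-140,60,68)); 
E
```

```text
s6 49 289 293 cloud [ 452.90797506 -147.81541196  115.51473222]
 plate (array([ 457., -142.]), array([71.6, 55.8]), -9.6, 223, np.float32(62.9))
d6 48 296 300 cloud [ 450.79989287 -135.63910401  115.34868094]
 plate (array([ 453.9, -136.5]), array([73.2, 59.6]), -13.2, 192, np.float32(62.7))
(array([ 454.7713774 , -142.92676691,  112.51534039]), np.float64(2.2973403933094727))
w6 wide (array([ 463.4, -141.2]), array([57.1, 50.1]), -8.8, 2436, np.float32(65.0))
```

Pin and hole agree within about 2 mm, against about 7 mm of clearance, so I insert.

```bash
python3 -m pendant '[{"linear":[0.5,0.5,-20],"twist":0},{"linear":[0.5,0.5,-30],"twist":0},{"linear":[0.5,0.5,-40],"twist":0},{"linear":[0.5,0.5,-50],"twist":0},{"linear":[0.5,0.5,-60],"twist":0},{"linear":[0.5,0.5,-70],"twist":0},{"linear":[0.5,0.5,-78],"twist":0},{"linear":[0.5,0.5,-82],"twist":0},{"linear":[0.5,0.5,-85],"twist":0},{"linear":[0.5,0.5,-85.5],"twist":0},{"linear":[0.5,0.5,-85.5],"twist":0},{"linear":[0.5,0.5,-85.5],"twist":0}]'
python3 - <<'E'
from h import *
W=cloud(cap('scene','s7'));print('plate',top(W,456,-140,58,70,60))
E
```

```text
time: 15.72
tool_pos: [456.0, -140.2, 78.0]
tcp_rot: [-3.141, -0.0, -1.732]
contact_force: [0.5, -0.1, -2.3]
grip_width: 22.1
plate (array([ 457.2, -139.8]), array([70.7, 56.5]), -7.9, 182, np.float32(63.1))
```

```bash
python3 -m pendant '[{"linear":[0,0,-1.3],"twist":0},{"linear":[0,0,-1.3],"twist":0},{"linear":[0,0,-1.3],"twist":0}]' && python3 -m pendant '[{"linear":[0,0,0],"twist":0},{"linear":[0,0,0],"twist":0},{"linear":[0,0,0],"twist":0},{"linear":[0,0,0],"twist":0},{"linear":[0,0,0],"twist":0},{"linear":[0,0,0],"twist":0},{"linear":[0,0,0],"twist":0},{"linear":[0,0,25],"twist":0},{"linear":[0,0,60],"twist":0},{"linear":[0,0,110],"twist":0},{"linear":[0,0,150],"twist":0},{"linear":[0,0,150],"twist":0},{"linear":[0,0,150],"twist":0},{"linear":[0,0,150],"twist":0}]' 0
python3 - <<'E'
from h import *
w=cap('wrist','w8');s=cap('scene','s8');d=cap('side','d8');W=cloud(w)
print('wide',top(W,457,-140,60,67.5)); print('jig',top(W,457,-140,27,35,75))
m=(abs(W[...,0]-456)<35)&(abs(W[...,1]+140)<35)&(W[...,2]>90)&(W[...,2]<125);P=W[m]
k=np.ascontiguousarray(P[P[:,2]>110][:,:2],dtype=np.float32)
print('knob',P[:,2].max() if len(P) else 0,cv2.minEnclosingCircle(k) if len(k) else 0)
i=[cv2.resize(c['frame'][y-50:y+50,x-45:x+45],(360,400),interpolation=cv2.INTER_CUBIC) for c,x,y in((s,290,222),(d,297,212))]
cv2.imwrite('pics/c8.png',np.hstack(i))
E
```

```text
time: 16.15
tool_pos: [455.8, -140.2, 76.4]
tcp_rot: [3.142, -0.0, -1.732]
contact_force: [-0.1, -0.2, -1.0]
grip_width: 22.1
time: 17.9
tool_pos: [455.1, -139.8, 225.1]
tcp_rot: [3.139, 0.001, -1.732]
contact_force: [0.4, -0.6, 0.4]
grip_width: 91.9
wide (array([ 457.1, -140.2]), array([70.1, 50. ]), -9.1, 1735, np.float32(65.1))
jig (array([ 454.5, -141.8]), array([90.4, 60. ]), -14.3, 873, np.float32(33.0))
knob 114.8737645771262 ((455.96246337890625, -141.79248046875), 11.25489330291748)
```

View pics/c8.png

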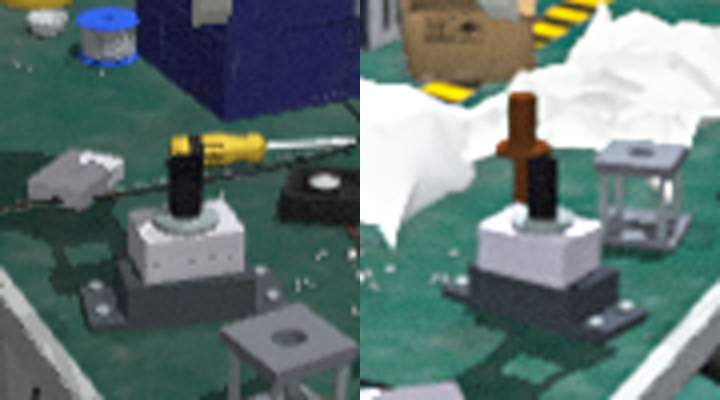

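Both views show the pin upright at crops (185,190) and (542,190), with its flange flat on the top plate and the gripper clear. I hand in.

```bash
python3 -c "
from plant import bot
print(bot.close_job())"
```

```text
the job is handed in; nothing more can be done
None
```

The spacer pack is finished and handed in after about 18 s of robot time. I laid the wide-holed plate on the lower plate and let go of it. Then I took the black-knobbed pin from its stand, put it down through both plates into the jig, let go, and raised the gripper clear.

These are the last checks from the camera images (calibration good to about 2 mm):
- **Plates:** the top plate's centre is about 1 mm from where the lower plate was measured before stacking, and their long sides agree within 0.3°. The lower plate can no longer be seen properly, so its final position was not measured again.
- **Pin:** the knob is about 1.5 mm from the bore centre. Its top reads up to 114.9 mm, against 112 mm expected with the flange seated; the wrist camera's heights read 1 mm or more high throughout. The scene and side views show the pin upright with its flange flat on the top plate.
- **Forces:** the wrist force at the end of each move stayed below about 3 N.

**Disagreement seen:** the wrist camera and the reported tool position differed by about 1.5 mm in y, so I worked from differences between camera readings. No check failed.

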